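# Unlock the orange-tabbed medicine case

### The job

Unlock the child-safe medicine case, the one with the orange safety tab: first slide the orange tab sideways along its slot to the far end so that it clears the steel latch, then lift that case's latch by its crossbar until the lever stands about upright, and let go. Leave the other case, with the blue tab, locked as it is.

Things in the scene. Friction and masses are not known exactly. Their poses are not given: they have to be found in the camera images.
- medcase: Medicine case: grey box, white lid, 204 (x) x 164 (y) x 80 mm high, fixed to the ledge; a twin has a blue tab. Origin: centre of its underside. x runs along the latch lever from tab end to hinge end, y is the way the tab slides to release, z up. On the flat lid (z = 80 mm): orange tab at x = -75 mm, latch lever along y = 0 from its nose at x = -44 mm to its hinge at x = 55 mm.
- medcase_tab_grip (a point): Grip point on the orange tab: centre of its fin, 26 mm above the lid; moves with the tab, axes as the case. The fin is an upright block 22 mm (x) x 18 mm (y), top 34 mm above the lid; a tongue of the same width reaches 28 mm from it towards +x over the latch's nose, top 17 mm above the lid.
- medcase_tab (a joint): Orange safety tab, m: 0 locked, sliding along the case's +y to its stop at 0.030; starts at 0 to 0.004. The latch is free from about 0.017 on. Takes about 2 N and stays where it is left.
- medcase_latch_grip (a point): Centre of the latch's steel crossbar: a round bar 14 mm in diameter, 34 mm long along the case's y, 36 mm above the lid while the latch is down; then 70 mm (towards -x) from the hinge axis and 30 mm above it. Its two ends can be pinched along y; lever and web below are 16 mm wide. Moves with the lever.
- medcase_latch_hinge (a point): Fixed point on the latch's hinge axis, which runs along the case's y; 6 mm above the lid at x = +55 mm in the case. Axes as the case.
- medcase_latch (a joint): Latch lever angle, rad: 0 lying flat, grows as the crossbar is lifted up and over towards the hinge (turning about the case's +y), stop at 1.4 (about upright). Blocked by the tab's tongue until the tab is released. Takes about 3 N at the crossbar and stays where it is left.
- teacase_tab (a joint): Blue safety tab of the other case, m: 0 locked, up to 0.030 released; starts at 0 to 0.004 and should stay there.

How it is judged:
By the outcome, as a careful person would: the job done as asked, in the order asked, and still so for the second after the job is handed in, with the robot touching nothing.
It also fails if it takes over 45 s, if anything falls off the work surface, if the arm or the gripper's body presses on something with over 40 N, if the wrist force passes 120 N, or if a joint passes its speed limit or range.

### The arm

A 6-joint arm with a two-finger parallel gripper is mounted at the origin on the work surface. World frame = base frame: x ahead of the robot, y to its left, z up, the work surface at z = 0. Lengths are in m, angles in rad, forces in N, time in s.
With the tool pointing down it reaches from about 0.4 to 0.825 m from the base axis. Payload 7 kg.
Tool frame: the origin (TCP) lies midway between the tips of the shut fingers; the grasp point (between the pads) lies 19 mm behind it (hold_point_z is the distance from the TCP to the grasp point, in m); z points along the fingers, y is the line along which they close (so a half turn about z gives the same grasp; the last joint's range is limited). The gripper opens to 85 mm and grips with 20 to 120 N. Pads are 22 mm wide; open, the fingers measure 114 mm over their backs; the gripper's body (76 mm by 85 mm) begins 54 mm behind the grasp point. The pads swing forward as they close: fully open they stand 13 mm farther back than shut.
Start: joints at [-0.881, 0.359, 0.012, 0, -1.224, -0.288], TCP at [0.264, -0.621, 0.231] pointing down, gripper open.
Joint ranges: [-3.07, 3.07], [-1.43, 2.12], [-1.02, 1.25], [-3.03, 1.67], [-3.05, -0], [-3.03, 3.03]. Speed limits (rad/s): [2.39, 2.39, 3.01, 3.14, 3.14, 3.14].

### API

Orientations are given as a unit quaternion [w, x, y, z].
In Python, from bench import * gives the robot as it stands. Calls block until the motion is done:
- movep(position, orientation): joint-space move of the TCP to a pose.
- move_linear(position, orientation=None, v=0.15, f_stop=None): straight line of the TCP; orientation=None keeps the orientation; v is the mean speed in m/s. With f_stop (N) it stops when the force on the tool has changed by that much, and returns True; else False.
- move_joints(angles): joint-space move.
- gripper_open() and grasp(newtons=None): open the fingers fully, or close them until they stop; newtons is the grip in N (None keeps the last).
- dwell(seconds).
- ik(position, orientation): joint angles nearest the present ones, or None.
- snapshot(name): name is "scene" or "top"; returns a dict with "pixels" (480x640x3 uint8, red, green, blue), "intrinsics" (3x3 intrinsics, pixels), "rvec" (rotation vector, rad) and "tvec" (3), from world to camera coordinates, as OpenCV has them. Camera axes: x right, y down, z forward; pixel columns grow to the right and rows downward; lengths in m; the calibration is good to about 2 mm. A picture is of the moment at which its call begins. There is no depth.
A pose or a line that the arm cannot do raises PlanningError and nothing moves.
- close_job(): hands the job in; it is judged then, once.
Trained networks look in a picture, given as the dict that the camera call returned (one of the last four; its "shot" number tells which), for a name from the list of things; names that differ only in an ending like _2 or _b are one class to them, and where a whole thing is asked for, a point or a joint stands for the part that bears it (a point fixed in the world has none). Each returns a list of dicts, best first, with "score" (0 to 1); they miss things now and then, are a little off and sometimes report something else, mostly with a low value. They report only what shows in the picture. A call takes as long as a camera call.
- cut_out(picture, label): "mask" (480x640 bool, what is visible of it) and "point" ([column, row] in pixels, amid what is visible of it).
- tip_of(picture, label): "point" ([column, row] in pixels: a listed point, or the origin of a listed thing).
Readings, each from a call of its own:
- read_t(): time.
- read_joint_pos(): joint angles.
- read_qd(): joint speeds.
- read_tau(): joint torques, N m.
- read_position(): TCP position.
- read_ee_rot(): TCP orientation.
- read_contact_force(): force on the tool from outside, world axes, zero at the start.
- read_moment(): the same for the moment, N m.
- read_grip_width(): finger opening in m.
- read_grip_force(): force on a finger pad.
Only numpy, scipy, OpenCV 4.12 (cv2) and the standard library are available. Lean on these libraries where they do the work, as an engineer would, in place of code of your own. Each camera call takes 0.05 s, during which the arm holds its last target. There are 200 camera calls.

## Working session

There is one attempt and no reset: what is moved stays moved. The work goes in short steps, each a Python script; the robot and the scene stay as the last script left them, time stands still between calls to the robot, and variables do not carry over. Pictures are saved under pics/ and viewed, at most 10 in all, crops included, and the job is handed in when it is done.

```bash
mkdir -p pics; ls
python3 - <<'E'
from bench import *
import cv2,numpy as np
for n in ("scene","top"):
    s=snapshot(n); cv2.imwrite(f"pics/{n}0.png",s["pixels"][:,:,::-1])
    print(n,s["intrinsics"],s["rvec"],s["tvec"])
    for l in ("medcase","medcase_tab_grip","medcase_latch_grip","medcase_latch_hinge"):
        print(l,[(np.round(d["point"],1),round(d["score"],2)) for d in tip_of(s,l)][:4])
    for l in ("medcase_tab","teacase_tab","medcase"):
        print("cut",l,[(np.round(d["point"],1),round(d["score"],2),d["mask"].sum()) for d in cut_out(s,l)][:4])
E
```

```text
pics
scene [[605.2743752    0.         313.90346118]
 [  0.         605.2743752  231.7580324 ]
 [  0.           0.           1.        ]] [ 2.41842694  0.94800772 -0.28862768] [-0.39442099 -0.28720431  1.35691227]
medcase [(array([251.6, 357.7]), 0.88)]
medcase_tab_grip [(array([205.8, 308.9]), 0.73)]
medcase_latch_grip [(array([232.4, 327.6]), 0.64)]
medcase_latch_hinge [(array([273.3, 353.8]), 0.9)]
cut medcase_tab [(array([211.9, 317.1]), 0.85, np.int64(463))]
cut teacase_tab [(array([363.5, 138.1]), 0.6, np.int64(325))]
cut medcase [(array([246.6, 349.6]), 0.97, np.int64(13757))]
top [[556.59543927   0.         320.26655764]
 [  0.         556.59543927 241.5541668 ]
 [  0.           0.           1.        ]] [ 2.16269619 -2.13995225  0.14473946] [-0.03158299  0.55014417  1.00003316]
medcase [(array([432.5, 213.1]), 0.98)]
medcase_tab_grip [(array([449.2, 242.6]), 0.52)]
medcase_latch_grip [(array([447.6, 210.4]), 0.74)]
medcase_latch_hinge [(array([429.4, 175.7]), 0.64), (array([431.5, 212.6]), 0.5)]
cut medcase_tab [(array([448.9, 238.6]), 0.7, np.int64(338)), (array([438.5, 207.1]), 0.21, np.int64(10641))]
cut teacase_tab [(array([188.1, 269.6]), 0.79, np.int64(386))]
cut medcase [(array([438.5, 207. ]), 0.75, np.int64(10621)), (array([440.5, 201.3]), 0.69, np.int64(562))]
```

View pics/scene0.png

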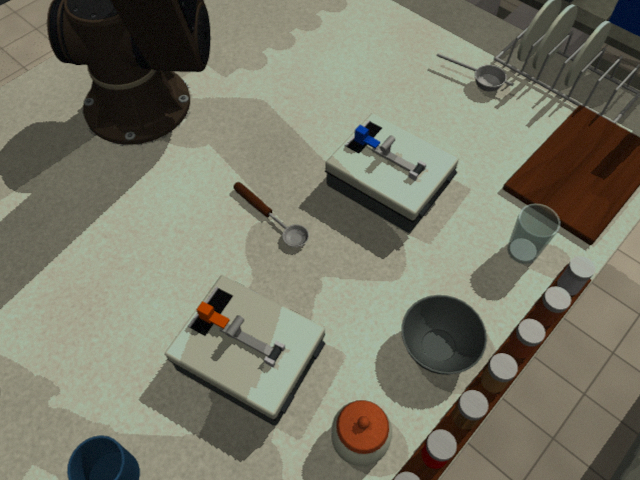

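View pics/top0.png

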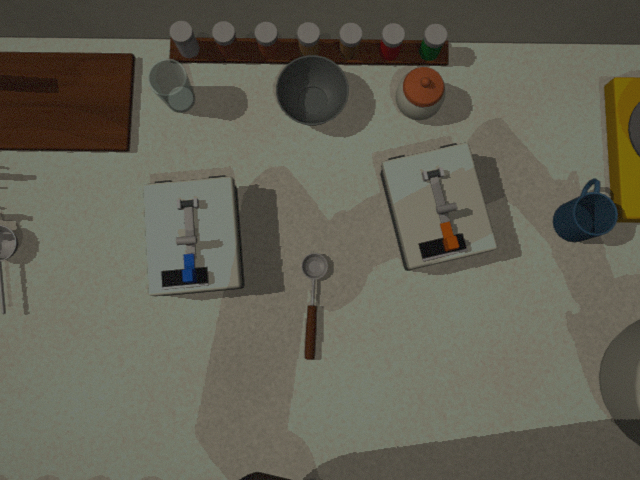

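```bash
cat > h.py <<'E'
from bench import *
import cv2,numpy as np
from scipy.optimize import least_squares
from scipy.spatial.transform import Rotation as R
def proj(s,P):
    return cv2.projectPoints(np.atleast_2d(P).astype(float),np.array(s["rvec"],float),np.array(s["tvec"],float),np.array(s["intrinsics"],float),None)[0][:,0]
def tri(obs):
    "obs: list of (snapshot,pixel) -> world point, rms px"
    f=lambda X:np.concatenate([proj(s,X)[0]-p for s,p in obs])
    r=least_squares(f,[0.5,-0.1,0.1]); return r.x,np.sqrt(np.mean(r.fun**2))
E
python3 - <<'E'
from h import *
S=snapshot("scene");T=snapshot("top")
L={"medcase":(0,0,0),"medcase_tab_grip":(-.075,0,.106),"medcase_latch_grip":(-.015,0,.116),"medcase_latch_hinge":(.055,0,.086)}
obs=[]
for l in L:
    a=tip_of(S,l)[0]["point"];b=tip_of(T,l)[0]["point"]
    obs+=[(S,l,a),(T,l,b)]
    print(l,*tri([(S,a),(T,b)]))
def f(p):
    M=R.from_euler("z",p[3]).as_matrix()
    return np.concatenate([proj(s,M@(np.array(L[l])+[0,p[4] if 'tab' in l else 0,0])+p[:3])[0]-q for s,l,q in obs])
for y0 in (0,1.57,3.14,-1.57):
    r=least_squares(f,[.5,-.2,.05,y0,0],loss="soft_l1"); print(r.cost,r.x,np.round(f(r.x),1))
print(read_position(),read_ee_rot(),R.from_quat(np.roll(read_ee_rot(),-1)).as_matrix())
E
```

```text
medcase [ 0.6167836  -0.23968717  0.00470725] 0.47445945362176944
medcase_tab_grip [ 0.54262007 -0.25645281  0.11297805] 1.9021909476901704Traceback (most recent call last):
  File "<stdin>", line 6, in <module>
IndexError: list index out of range
```

The scene picture shows the orange-tab case around (245,350) with its tab at (208,313). In the top picture the same case is around (440,205), with its tab at (450,236) and its slot running left to about (422,250). The blue-tab twin is well away, around (190,235) in top.

```bash
cat >> h.py <<'E'
L={"medcase":(0,0,0),"medcase_tab_grip":(-.075,0,.106),"medcase_latch_grip":(-.015,0,.116),"medcase_latch_hinge":(.055,0,.086)}
def fit(n=3):
    obs=[]
    for _ in range(n):
        for s in (snapshot("scene"),snapshot("top")):
            for l in L:
                for d in tip_of(s,l)[:1]: obs.append((s,l,np.array(d["point"])))
    def f(p):
        M=R.from_euler("z",p[3]).as_matrix()
        return np.concatenate([proj(s,M@(np.array(L[l])+[0,p[4] if 'tab' in l else 0,0])+p[:3])[0]-q for s,l,q in obs])
    r=least_squares(f,[.62,-.24,.0,.2,0],loss="soft_l1")
    e=f(r.x).reshape(-1,2)
    return r.x,[(l[8:],i["shot"],*np.round(k,1)) for (i,l,_),k in zip(obs,e)]
E
python3 - <<'E'
from h import *
p,e=fit(3); print(p); print(*e,sep="\n")
print(read_t(),R.from_quat(np.roll(read_ee_rot(),-1)).as_matrix().round(3))
E
```

```text
[ 0.61393056 -0.24258815 -0.00770243  0.28868503  0.0076121 ]
('', 5, np.float64(-2.4), np.float64(0.1))
('tab_grip', 5, np.float64(2.7), np.float64(1.8))
('latch_grip', 5, np.float64(0.8), np.float64(-2.7))
('latch_hinge', 5, np.float64(2.9), np.float64(-0.3))
('tab_grip', 6, np.float64(-0.4), np.float64(1.6))
('latch_grip', 6, np.float64(0.2), np.float64(-0.5))
('latch_hinge', 6, np.float64(1.8), np.float64(-0.9))
('', 7, np.float64(-2.1), np.float64(-3.2))
('tab_grip', 7, np.float64(2.8), np.float64(4.2))
('latch_grip', 7, np.float64(-1.2), np.float64(0.9))
('latch_hinge', 7, np.float64(-0.5), np.float64(-1.1))
('', 8, np.float64(0.2), np.float64(2.8))
('tab_grip', 8, np.float64(1.3), np.float64(1.9))
('latch_grip', 8, np.float64(-2.7), np.float64(-1.4))
('latch_hinge', 8, np.float64(0.8), np.float64(-1.0))
('', 9, np.float64(-0.4), np.float64(-0.5))
('tab_grip', 9, np.float64(2.1), np.float64(1.4))
('latch_grip', 9, np.float64(-0.1), np.float64(0.8))
('latch_hinge', 9, np.float64(0.8), np.float64(-2.0))
('', 10, np.float64(-2.5), np.float64(2.7))
('tab_grip', 10, np.float64(-0.6), np.float64(1.8))
('latch_grip', 10, np.float64(1.8), np.float64(-0.0))
('latch_hinge', 10, np.float64(0.9), np.float64(-1.4))
2.65 [[-0.92  -0.391 -0.   ]
 [-0.391  0.92   0.   ]
 [ 0.     0.    -1.   ]]
```

```bash
cat >> h.py <<'E'
def overlay(s,p,q,name,box,k=4):
    x0,y0,x1,y1=box
    im=cv2.resize(np.ascontiguousarray(s["pixels"][y0:y1,x0:x1,::-1]),None,fx=k,fy=k,interpolation=cv2.INTER_CUBIC)
    im=np.clip(im.astype(float)*1.3,0,255).astype(np.uint8)
    M=R.from_euler("z",p[3]).as_matrix()
    def line(P,c):
        u=proj(s,np.array(P)@M.T+p[:3]); u=((u-[x0,y0]+.5)*k).astype(int)
        cv2.polylines(im,[u.reshape(-1,1,2)],True,c,1)
    rect=lambda a,b,c,d,z:[(a,c,z),(b,c,z),(b,d,z),(a,d,z)]
    line(rect(-.102,.102,-.082,.082,.08),(255,0,0))
    line(rect(-.086,-.064,q-.009,q+.009,.114),(0,255,0))
    line(rect(-.022,-.008,-.017,.017,.116),(255,0,255))
    line(rect(.054,.056,-.015,.015,.086),(0,255,255))
    cv2.imwrite(name,im)
E
python3 - <<'E'
from h import *
S=snapshot("scene");T=snapshot("top")
# yaw from lid's mask in top view: back-project mask's hull to z=.08 plane
p=np.array([.617,-.243,0,.22])
a=[];
for s,n,b,k in ((T,"top",(370,130,510,280),4),(S,"scene",(150,260,340,430),4)):
    overlay(s,p,.003,f"pics/ov_{n}.png",b,k)
a=cv2.imread("pics/ov_top.png");b=cv2.imread("pics/ov_scene.png")
H=600;f=lambda i:cv2.resize(i,None,fx=.7,fy=.7)
b=f(b);a=f(a);c=np.zeros((max(a.shape[0],b.shape[0]),a.shape[1]+b.shape[1],3),np.uint8);c[:a.shape[0],:a.shape[1]]=a;c[:b.shape[0],a.shape[1]:]=b
print(c.shape)
c=cv2.resize(c,(800,int(c.shape[0]*800/c.shape[1])));cv2.imwrite("pics/ov1.png",c)
E
```

```text
(476, 924, 3)
```

View pics/ov1.png

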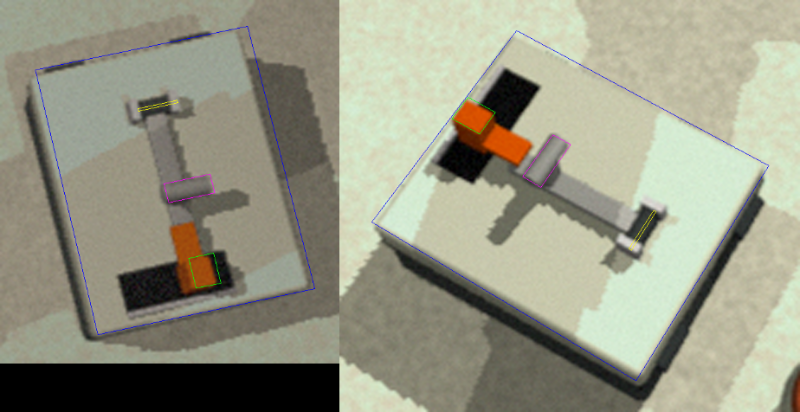

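The overlay fits well: the lid, crossbar and tab outlines sit within about 3 px. In top they are a little too far right, with the tab at about (205,270) against an overlay of (213,270). I'll refit with priors, then move.

```bash
cat >> h.py <<'E'
def fit2(n=3,yaw=.22,free_tab=False):
    obs=[]
    for _ in range(n):
        for s in (snapshot("scene"),snapshot("top")):
            for l in L:
                for d in tip_of(s,l)[:1]: obs.append((s,l,np.array(d["point"])))
    def f(p):
        M=R.from_euler("z",p[3]).as_matrix()
        return np.concatenate([proj(s,M@(np.array(L[l])+[0,p[4] if 'tab' in l else 0,0])+p[:3])[0]-q for s,l,q in obs]+[[p[2]/.001,(p[3]-yaw)/.006]])
    return least_squares(f,[.617,-.243,0,yaw,.002],loss="soft_l1",bounds=([.5,-.4,-.02,0,-1e-4],[.8,0,.02,.5,.031 if free_tab else .0041])).x
def W(p,c):
    "case coords -> world"
    return R.from_euler("z",p[3]).as_matrix()@np.array(c,float)+p[:3]
def down(yaw):
    y=np.array([-np.sin(yaw),np.cos(yaw),0]);z=np.array([0,0,-1.]);
    return np.roll(R.from_matrix(np.c_[np.cross(y,z),y,z]).as_quat(),1)
def tcp(p,c): return W(p,c)-[0,0,.019]   # grasp point at c
E
python3 - <<'E'
from h import *
p=fit2(4); print(p)
np.save("p.npy",p)
o=down(p[3])
movep(tcp(p,(-.075,.003,.19)),o)
print(read_t(),read_position(),tcp(p,(-.075,.003,.19)),read_contact_force())
for j in np.linspace(0,1.4,5):
    c=np.array([.055,0,.086])+R.from_rotvec([0,j,0]).apply([-.07,0,.03]); print(c,ik(tcp(p,c),o) is not None)
s=snapshot("scene");print([d["point"] for d in tip_of(s,"medcase_tab_grip")])
overlay(s,p,p[4],"pics/ov2.png",(150,210,340,350),4)
T=snapshot("top");overlay(T,p,p[4],"pics/ov2t.png",(370,130,510,280),4)
E
```

```text
[ 0.61351366 -0.24137436 -0.00347397  0.23353809  0.00162356]
6.4417 [ 0.53968348 -0.25653908  0.16766441] [ 0.53985537 -0.25581237  0.16752603] [ 0.41410277  0.03908241 -0.37497422]
[-0.015  0.     0.116] True
[-0.00046916  0.          0.13818403] True
[0.02078758 0.         0.1540405 ] True
[0.04619272 0.         0.16164676] True
[0.07266579 0.         0.1600805 ] True
[[203.8, 311.5]]
```

View pics/ov2.png

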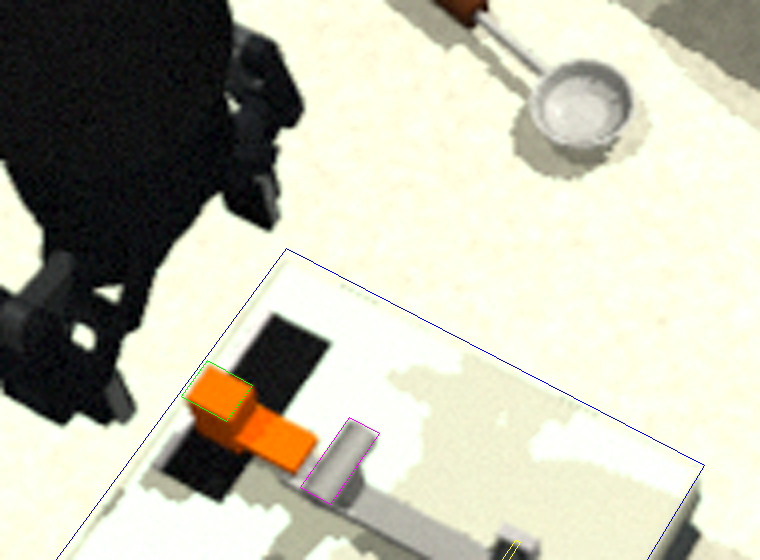

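View pics/ov2t.png

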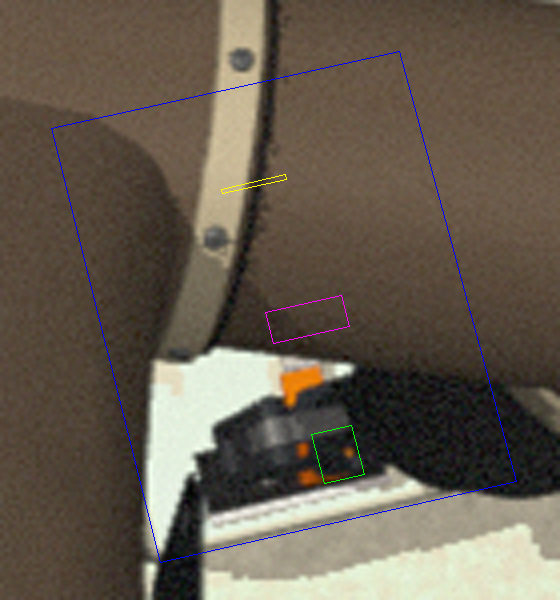

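In the scene crop the open fingers straddle the fin's line. The overlay is about 1.5 px short in +x: the crossbar is at crop (347,462) and the overlay at (341,460). I'll shift x by 2 mm, then grip the tab and slide it.

Run:
```python
from h import *
p=np.load("p.npy"); p[0]+=.002; p[2]=-.002; np.save("p.npy",p)
o=down(p[3])
q=.003
print(move_linear(tcp(p,(-.075,q,.107)),o,v=.1,f_stop=15),read_position(),read_contact_force())
grasp(20); print("w",read_grip_width(),read_grip_force(),read_contact_force())
print(move_linear(tcp(p,(-.075,q+.034,.107)),o,v=.04,f_stop=20))
dwell(.2);print(read_t(),read_position(),read_contact_force(),read_grip_width())
```

```text
False [ 0.54233691 -0.25595975  0.08659752] [0.13452994 0.03016931 0.61891887]
w 0.017746868082362952 24.980103000998497 [-0.47844415  0.65648141  1.93482443]
True
9.0417 [ 0.53570438 -0.23060846  0.08643176] [ 1.28025839 -3.98864039  1.92384946] 0.017669472784783275
```

Run:
```python
from h import *
p=np.load("p.npy");o=down(p[3])
gripper_open(); print(read_contact_force())
x=read_position(); move_linear([x[0],x[1],.19],v=.15)
# above the crossbar
movep(tcp(p,(-.015,0,.20)),o)
s=snapshot("scene"); print(read_t())
for l in ("medcase_tab_grip","medcase_latch_grip"): print(l,[(d["point"],d["score"]) for d in tip_of(s,l)])
print(proj(s,[W(p,(-.075,.03,.106)),W(p,(-.015,0,.116))]))
overlay(s,p,.03,"pics/ov3.png",(150,230,340,380),4)
```

```text
[-0.69845573  0.68468641 -0.39011985]
10.975
medcase_tab_grip [([210.5, 297.2], 0.71)]
medcase_latch_grip [([231.5, 325.9], 0.62)]
[[215.35972737 295.88918399]
 [235.30192242 325.08771156]]
```

View pics/ov3.png

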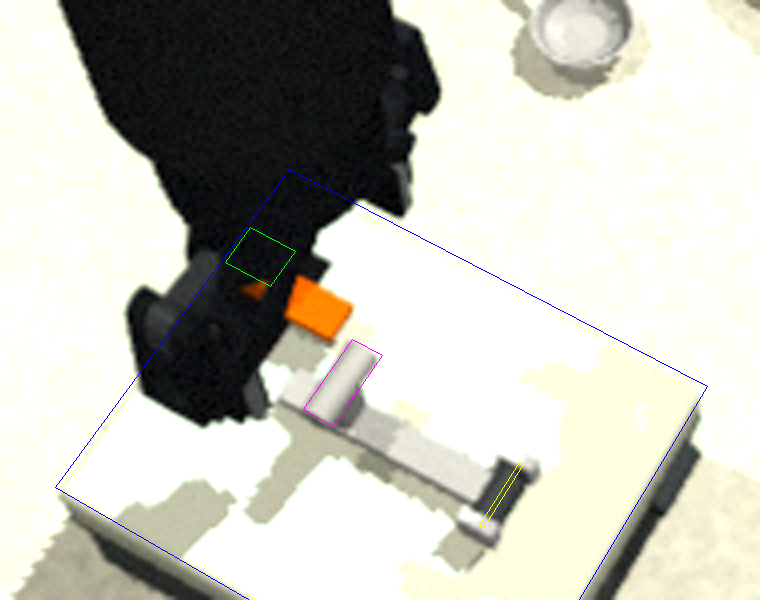

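The tab now sits at the far end of its slot, with its tongue at crop (320,310), clear of the latch nose at (290,395). The crossbar overlay at (343,382) fits. Next I'll pinch the crossbar and lift it along the arc.

Run:
```python
from h import *
p=np.load("p.npy");o=down(p[3])
print(move_linear(tcp(p,(-.014,0,.117)),o,v=.1,f_stop=15),read_contact_force())
grasp(40); print("w",read_grip_width(),read_grip_force(),read_contact_force())
x0=read_position()-W(p,(-.015,0,.116))
w0=read_grip_width()
if .028<w0<.04:
    for j in np.linspace(0,1.4,8)[1:]:
        c=np.array([.055,0,.086])+R.from_rotvec([0,j,0]).apply([-.07,0,.03])
        st=move_linear(W(p,c)+x0,o,v=.05,f_stop=30)
        print(round(j,2),st,np.round(read_contact_force(),1),round(read_grip_width(),4))
        if st: break
print(read_t(),read_position())
s=snapshot("scene");cv2.imwrite("pics/l1.png",cv2.resize(s["pixels"][210:400,140:380,::-1],None,fx=3,fy=3))
```

```text
False [-0.45903304 -0.3094534  -0.09781766]
w 0.032907415191511975 39.928656220436096 [-1.09036536 -2.44835885  3.53384994]
0.2 False [-1.2 -3.2 -1.2] 0.0336
0.4 False [-1.9 -4.1 -0.1] 0.033
0.6 False [-2.9 -1.9 -0.7] 0.033
0.8 False [-3.  -1.8 -0.8] 0.0329
1.0 False [-3.   0.7  0.6] 0.033
1.2 False [-2.5  2.6  1.1] 0.0325
1.4 False [-0.6  5.2  1.7] 0.0327
15.75 [ 0.68802929 -0.22433486  0.14095624]
```

View pics/l1.png

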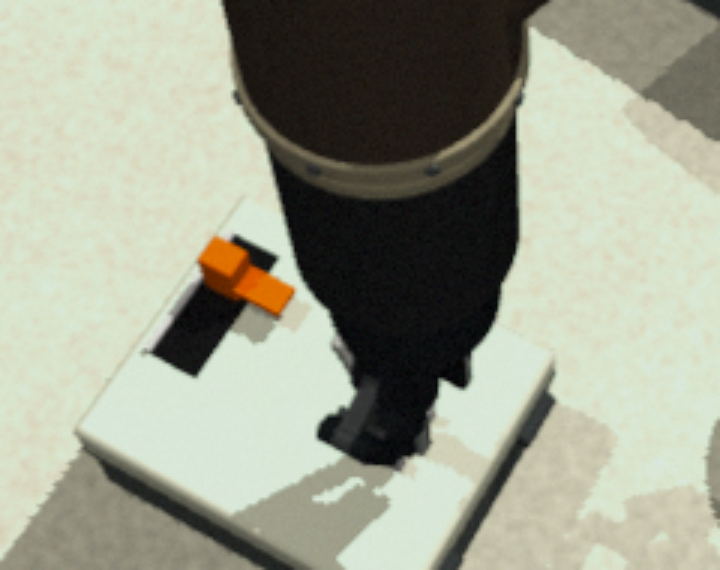

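The lever has gone up in the grip, and the tab at (222,262) stays released. I'll let go, retreat upward and check.

Run:
```python
from h import *
gripper_open(); x=read_position()
move_linear([x[0],x[1],.27],v=.12)
move_joints([-0.881-.5, 0.1, 0.012, 0, -1.224, -0.288])
print(read_t(),read_position())
S=snapshot("scene");T=snapshot("top")
a=tip_of(S,"medcase_latch_grip");b=tip_of(T,"medcase_latch_grip")
c=tip_of(S,"medcase_tab_grip");d=tip_of(T,"medcase_tab_grip")
p=np.load("p.npy");M=R.from_euler("z",p[3]).as_matrix()
for u,v in ((a,b),(c,d)):
    if u and v: X,e=tri([(S,u[0]["point"]),(T,v[0]["point"])]); print((X-p[:3])@M,e)
i=np.hstack([cv2.resize(S["pixels"][240:430,150:350],(400,380)),cv2.resize(T["pixels"][110:300,350:550],(400,380))])
cv2.imwrite("pics/f.png",i[:,:,::-1])
```

```text
20.6583 [-0.07120401 -0.64264307  0.39550611]
[ 5.81748487e-02 -4.37478672e-05  1.58552348e-01] 0.6653387379109591
[-0.07370805  0.02701982  0.1150831 ] 1.7339684912221875
```

View pics/f.png

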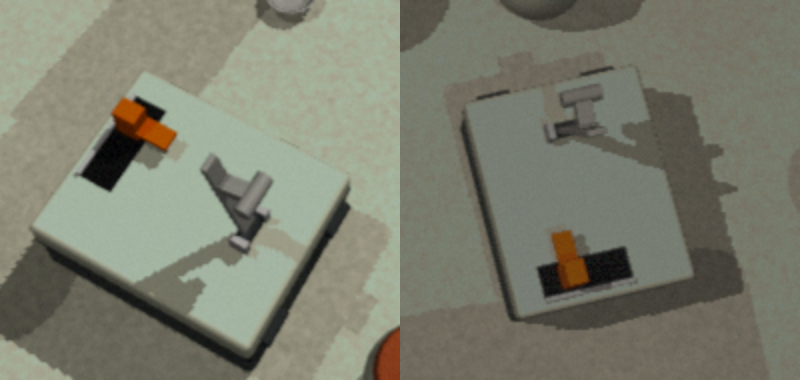

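Both views show the lever raised and the tab released: fin at (130,115) in scene and (572,270) in top. Next I'll work out the lever angle more precisely.

Run:
```python
from h import *
p=np.load("p.npy")
S=snapshot("scene");T=snapshot("top")
sh=[]
k=4;out=[]
for s,b in ((S,(230,300,310,380)),(T,(410,130,490,210))):
    im=cv2.resize(np.ascontiguousarray(s["pixels"][b[1]:b[3],b[0]:b[2],::-1]),None,fx=5,fy=5,interpolation=cv2.INTER_CUBIC)
    for j,col in ((1.1,(255,0,0)),(1.25,(0,255,0)),(1.4,(0,0,255))):
        P=[W(p,np.array([.055,0,.086])+R.from_rotvec([0,j,0]).apply(v)) for v in ((-.07,-.017,.03),(-.07,.017,.03),(-.07,0,.03),(-.07,0,0),(-.099,-.0,0),(0,0,0))]
        u=((proj(s,P)-[b[0],b[1]]+.5)*5).astype(int)
        cv2.polylines(im,[u.reshape(-1,1,2)],False,col,1)
    out.append(im)
cv2.imwrite("pics/ang.png",np.hstack(out))
print(read_t())
```

```text
21.0583
```

View pics/ang.png

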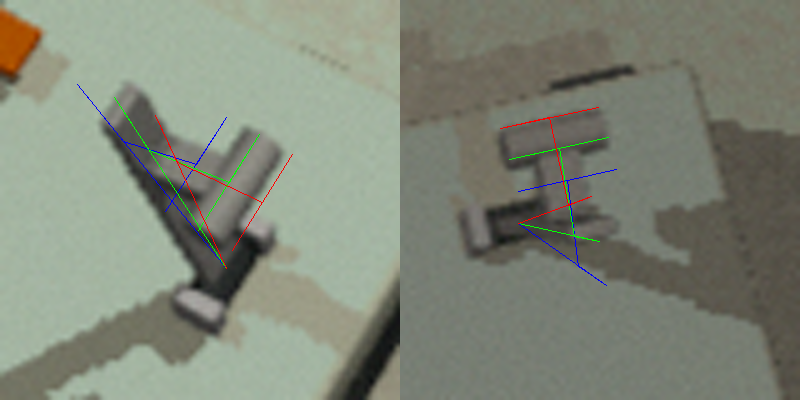

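The crossbar centre at (248,180) in scene and (553,137) in top lies between the 1.25 and 1.4 rad overlays, so the lever is at about 1.3. I'll nudge it to its stop with shut fingers pushing behind the nose.

Run:
```python
from h import *
p=np.load("p.npy");o=down(p[3])
grasp(20)
movep(W(p,(-.03,0,.25)),o)
move_linear(W(p,(-.03,0,.162)),o,v=.12,f_stop=10)
print(move_linear(W(p,(.03,0,.162)),o,v=.03,f_stop=10))
M=R.from_euler("z",p[3]).as_matrix()
print((read_position()-p[:3])@M,read_contact_force())
move_linear(W(p,(-.03,0,.162)),o,v=.1); move_linear(W(p,(-.03,0,.26)),o,v=.15)
move_joints([-0.881-.5, 0.1, 0.012, 0, -1.224, -0.288])
print(read_t())
k=4;out=[]
for s,b in ((snapshot("scene"),(230,300,310,380)),(snapshot("top"),(410,130,490,210))):
    im=cv2.resize(np.ascontiguousarray(s["pixels"][b[1]:b[3],b[0]:b[2],::-1]),None,fx=5,fy=5,interpolation=cv2.INTER_CUBIC)
    for j,col in ((1.25,(0,255,0)),(1.4,(0,0,255))):
        P=[W(p,np.array([.055,0,.086])+R.from_rotvec([0,j,0]).apply(v)) for v in ((-.07,-.017,.03),(-.07,.017,.03))]
        cv2.polylines(im,[((proj(s,P)-[b[0],b[1]]+.5)*5).astype(int).reshape(-1,1,2)],False,col,1)
    out.append(im)
cv2.imwrite("pics/ang2.png",np.hstack(out))
```

```text
True
[2.48332106e-02 9.55023170e-05 1.61486715e-01] [-1.40693451 -1.17942345  0.89265219]
31.3917
```

View pics/ang2.png

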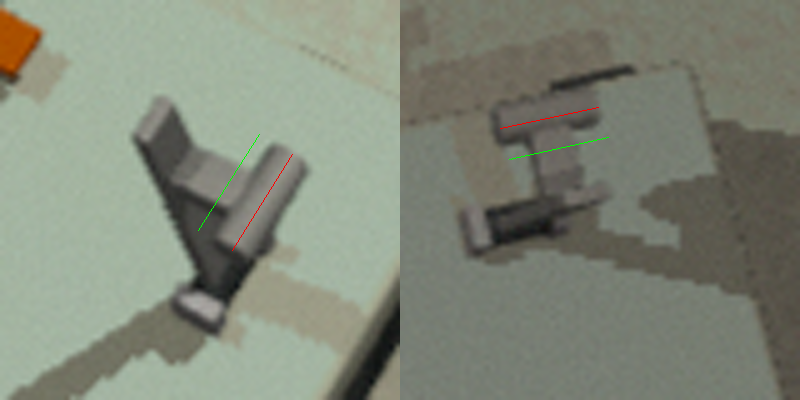

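The crossbar now lies on the 1.4 rad line in both views: (265,200) in scene and (548,118) in top. The arm is clear.

```bash
python3 -c "
from bench import *
print(close_job())"
```

```text
the job is handed in; nothing more can be done
None
```

I slid the orange tab to its stop, then raised the latch to about 1.4 rad (upright) and let go. I never went near the blue-tab case, and the job was handed in with the arm clear at about 31 s.

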